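Lay the instrument case over against the padded stop

ROBOT

A 6-joint arm with a two-finger parallel gripper is mounted at the origin on the work surface. World frame = base frame: x ahead of the robot, y to its left, z up, the work surface at z = 0. Lengths are in m, angles in rad, forces in N, time in s.
With the tool pointing down it reaches from about 0.35 to 0.775 m from the base axis. Payload 7.3 kg.
Tool frame: the origin (TCP) lies midway between the tips of the shut fingers; the grasp point (between the pads) lies 19 mm behind it (ctrl.grasp_offset is the distance from the TCP to the grasp point, in m); z points along the fingers, y is the line along which they close (so a half turn about z gives the same grasp; the last joint's range is limited). The gripper opens to 92 mm and grips with 3 to 60 N. Pads are 19 mm wide; open, the fingers measure 130 mm over their backs; the gripper's body (75 mm by 190 mm) begins 47 mm behind the grasp point.
Start: joints at [-1.48, 0.342, 1.524, -0, 1.275, -0.146], TCP at [0.123, -0.51, 0.227] pointing down, gripper open.
Joint ranges: [-2.53, 2.53], [-0.77, 2.02], [0.04, 2.7], [-1, 4.14], [0.28, 2.66], [-3.11, 3.11]. Speed limits (rad/s): [2.57, 2.57, 3.14, 3.14, 3.14, 3.14].

INTERFACE

Orientations are given as a rotation vector (axis times angle).
In Python, from workcell import ctrl gives the robot as it stands.
- The arm moves only by the shell command python3 -m inch 'ROWS'. ROWS is JSON, a list of rows, each a list of 7 numbers: the opening in per cent of the stroke, from 0 (shut) to 100 (fully open), then the shift along the world's x, y, z in m, then the turn, a rotation vector about the world's x, y, z in rad. A call has exactly 10 rows; each row shifts and turns the commanded pose from where the row before left it; what a row does not reach is not made up. A row lasts 1/10 s, in which the tool goes at most 50 mm and 8.59 degrees, less where a joint would pass 70% of its speed; a pose out of reach is approached as far as the arm can. A call with a gripper value outside its range is refused whole. The fingers move at their own pace and stop on an object; the grip force is fixed at half the most. Time passes only in rows, so rows that do not move let the fingers close, or fill a call up. It gives the time, the measured TCP pose, the force, the opening and the grip force at its end, in the units of the state.
- ctrl.observe(): the state, without advancing time (a new reading comes with each control period).
- ctrl.read_camera(name): name is "side" or "top"; returns (picture, depth): 384x512x3 uint8, red, green, blue; 384x512 float32, m along the optical axis (not along the pixel's ray), 0 where there is no reading.
- ctrl.get_calibration(name): a dict with "fovy" (degrees; the focal length in pixels is half the picture's height over the tangent of half this angle, whatever the lens; pixels are square), "cx", "cy" (the principal point, pixels), "k1" (the pictures are not rectified: a ray, as slopes to the right and down, at radius r is drawn at 1 + k1 r^2 times it, then the intrinsics apply), "rvec" (rotation vector, rad) and "tvec" (3), from world to camera coordinates, as OpenCV has them. Camera axes: x right, y down, z forward; pixel columns grow to the right and rows downward; lengths in m; the calibration is good to about 2 mm. A picture is of the moment at which its call begins. get_calibration takes no time and is no camera call.
- ctrl.finish_job(): hands the job in; it is judged then, once.
The state is a dict: "clock": time; "joints": joint angles; "qd": joint speeds; "tau": joint torques, N m; "ee_pos": TCP position; "ee_rot": TCP orientation; "wrist_force": force on the tool from outside, world axes, zero at the start; "moment": the same for the moment, N m; "width": finger opening in m; "gripper_force": force on a finger pad.
Only numpy, scipy, OpenCV 4.12 (cv2) and the standard library are available. Lean on these libraries where they do the work, as an engineer would, in place of code of your own. Each camera call takes 0.05 s, during which the arm holds its last target. There are 200 camera calls.

TASK

Using only your fingers in or on the tall open-topped aluminium case, push it over towards the padded stop bar on the board and ease it down gently, without letting it fall, until its side leans on the pad with its open mouth pointing out past the bar, ready for a circuit board to be slid in. Do not lift or squeeze the case: its bottom edge stays on the board, about where it was, as it tips. Leave everything else where it is.

Things in the scene. Friction and masses are not known exactly. Their poses are not given: they have to be found in the camera images.
- case: tall open-topped case of bare aluminium standing loose on the board: 60 (its x) x 100 (y) x 170 mm tall (z), walls 4 mm, mouth 52 x 92 mm inside; empty, about 0.4 kg. It balances at a tilt of about 22 degrees; beyond that it falls by itself. Origin: centre of its underside; z up through the mouth; x points towards the stop bar, the way it must tip
- case_mouth (a point): centre of the case's open mouth, level with the rim: 170 mm above the underside; axes as the case
- case_edge (a point): middle of the bottom edge nearest the stop bar, about which the case tips (30 mm along x from the case's origin); axes as the case
- board: plywood assembly board fixed to the bench, 280 mm (its x) by 250 mm (its y), 12 mm thick. Origin: centre of its underside, on the bench; z up; x runs from the case towards the stop bar
- stop: fixed stop bar across the board: wood with a black rubber pad on top, 22 mm thick (x), 130 mm long (y), its top 40 mm above the board (52 mm above the bench); 46 mm along the board's x from the board's centre. Origin: centre of its underside, on the board's top face; axes as the board
- stop_edge (a point): middle of the top edge of the pad on the side facing the case, where the case comes to rest (about 95 mm beyond the case's tipping edge, 40 mm higher; the case then leans about 67 degrees from upright)
- reel: small reel of solder wire standing on its flange on the board, 56 mm diameter, 38 mm high; loose, to be left alone; origin: centre of its underside
- jar: small pale clear screw-top jar with a black lid on the board, 44 mm diameter, 55 mm high; loose, to be left alone; origin: centre of its underside
- relay: small clear-cased relay on the board, 30 x 30 x 40 mm high; loose, to be left alone; origin: centre of its underside
- meter: black handheld multimeter lying on its back, 150 x 75 x 42 mm; loose, to be left alone; origin: centre of its underside
- speaker: black round loudspeaker driver, 100 mm diameter, 61 mm high; loose, to be left alone; origin: centre of its underside
- pcb: small green circuit board with components, 70 x 50 x 22 mm; loose, to be left alone; origin: centre of its underside
- driver: screwdriver, 170 mm long, lying on the bench; loose, to be left alone
Things that resemble listed ones, but are neither listed nor needed, are in the scene too. There is more than one size of the case; the one meant has the size given above.

How it is judged:
By the outcome, as a careful person would: the job done as asked, in the order asked, and still so for the second after the job is handed in, with the robot touching nothing.
It also fails if it takes over 53 s, if anything falls off the work surface, if the arm or the gripper's body presses on something with over 40 N, if the wrist force passes 120 N, or if a joint passes its speed limit or range.

## Working session

There is one attempt and no reset: what is moved stays moved. The work goes in short steps, Python scripts to look and compute and a shell command to move; the robot and the scene stay as the last step left them, time stands still between calls to the robot, and variables do not carry over. Pictures are saved under pics/ and viewed, at most 10 in all, crops included, and the job is handed in when it is done.

```bash
ls; mkdir -p pics; cat > h.py <<'E'
from workcell import ctrl
import numpy as np, cv2
def cam(n):
    c=ctrl.get_calibration(n); f=192/np.tan(np.radians(c['fovy'])/2)
    R=cv2.Rodrigues(np.array(c['rvec'],float))[0]; return c,f,R,np.array(c['tvec'],float)
def px2w(n,u,v,d):
    c,f,R,t=cam(n); x=(u-c['cx'])/f; y=(v-c['cy'])/f
    X,Y=x,y
    for _ in range(20):
        s=1+c['k1']*(X*X+Y*Y); X,Y=x/s,y/s
    return R.T@(np.array([X*d,Y*d,d])-t)
def shot(n,tag):
    p,d=ctrl.read_camera(n); cv2.imwrite(f'pics/{tag}.png',p[:,:,::-1]); np.save(f'pics/{tag}.npy',d); return p,d
def cloud(n,d):
    c,f,R,t=cam(n); v,u=np.mgrid[0:384,0:512].astype(float); x=(u-c['cx'])/f;y=(v-c['cy'])/f;X,Y=x,y
    for _ in range(20):
        s=1+c['k1']*(X*X+Y*Y); X,Y=x/s,y/s
    P=np.stack([X*d,Y*d,d],-1)-t
    return P@R
E
python3 - <<'E'
from h import *
for n in('side','top'):
    shot(n,n+'0'); c,f,R,t=cam(n); print(n,c,-R.T@t)
a=cv2.imread('pics/side0.png');b=cv2.imread('pics/top0.png')
print(ctrl.observe())
E
```

```text
pics
side {'fovy': 52.03979599787158, 'cx': 259.4181429906974, 'cy': 191.92337633829723, 'k1': -0.049697321199186, 'rvec': array([ 0.54706716, -2.52219007,  1.35579385]), 'tvec': array([0.53001664, 0.24287175, 0.86464314])} [0.2153217  0.75345433 0.68808083]
top {'fovy': 42.71761203811198, 'cx': 251.17161064668622, 'cy': 192.5655296561209, 'k1': 0.050794402756416945, 'rvec': array([ 2.22485416, -1.97727299,  0.21180683]), 'tvec': array([-0.07439028,  0.58351176,  1.29881917])} [ 0.30355144 -0.03734688  1.39262804]
{'clock': 0.1, 'joints': array([-1.47998736e+00,  3.42640617e-01,  1.52492032e+00,  5.97664558e-06,
        1.27539740e+00, -1.45972206e-01]), 'qd': array([ 1.50774780e-03, -2.37479322e-03, -2.06504562e-03,  1.82290328e-04,
       -8.97431059e-05,  1.03436434e-03]), 'tau': array([ 1.54333255e-03, -4.32003736e+01, -2.44694638e+01,  7.19102542e-02,
        5.26094693e-02, -5.85068301e-05]), 'ee_pos': array([ 0.12315623, -0.50997816,  0.22612132]), 'ee_rot': array([-3.11824643e+00, -3.70902793e-01, -6.81075614e-05]), 'wrist_force': array([ 0.59600668, -0.27230548, -0.00185831]), 'moment': array([-0.04435871, -0.03896769, -0.03611427]), 'gripper_force': 0.0, 'width': 0.09148489726091905}
```

View pics/side0.png

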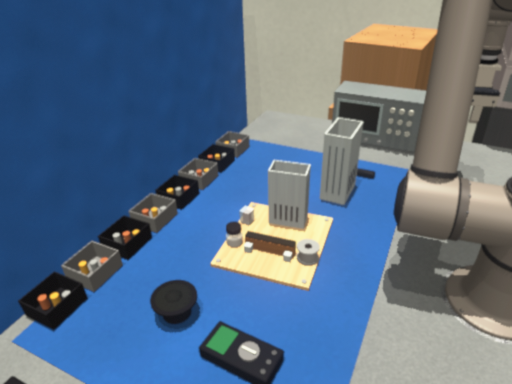

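View pics/top0.png

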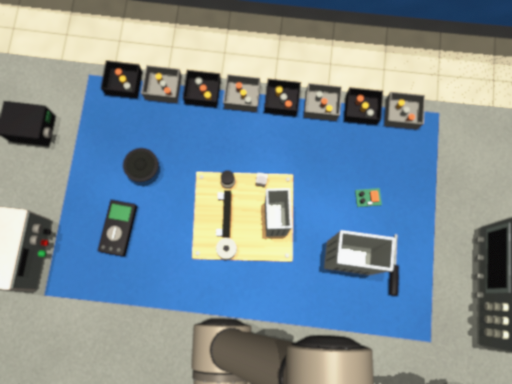

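The side view shows the target case at about (289,195), on the board in front of the stop bar (270,243). The reel is at (307,252), the jar at (233,235) and the relay at (247,215). In the top view the case mouth is at (278,213) and the bar at (227,215). The larger case at (358,253) is the decoy.

```bash
python3 - <<'E'
from h import *
dt=np.load('pics/top0.npy');ds=np.load('pics/side0.npy')
T=cloud('top',dt);S=cloud('side',ds)
b=cv2.imread('pics/top0.png')
def rect(P,lo,hi,box):
    m=(P[...,2]>lo)&(P[...,2]<hi)&(P[...,0]>box[0])&(P[...,0]<box[1])&(P[...,1]>box[2])&(P[...,1]<box[3])
    q=P[m]; 
    if len(q)<5: return print('none')
    r=cv2.minAreaRect((q[:,:2]*1000).astype(np.float32)); print(m.sum(),q.mean(0).round(4),np.round(r[0],1),np.round(r[1],1),round(r[2],1))
for P in(T,S):
    big=P[(P[...,2]>.03)&(P[...,0]>.2)&(P[...,0]<.8)]
    print('center mouth depth', )
for n,u,v,d in(('top',278,213,dt),('top',227,215,dt),('top',210,200,dt),('top',226,247,dt),('top',228,178,dt),('top',262,180,dt),('top',358,238,dt)):
    print(u,v,px2w(n,u,v,d[v,u]).round(4))
for P in(T,S):
    print('rim');c=px2w('top',278,213,dt[213,278]);B=(c[0]-.1,c[0]+.1,c[1]-.08,c[1]+.08)
    rect(P,.172,.192,B)
    c=px2w('top',227,215,dt[215,227]); B=(c[0]-.06,c[0]+.06,c[1]-.02,c[1]+.02)
    print('stop');rect(P,.045,.06,B)
    print('board');rect(P,.006,.018,(.3,.75,-.1,.3))
p=cv2.resize(b[150:280,180:420],None,fx=3.3,fy=3.3,interpolation=cv2.INTER_CUBIC);cv2.imwrite('pics/c1.png',p)
a=cv2.imread('pics/side0.png');cv2.imwrite('pics/c2.png',cv2.resize(a[140:300,200:370],None,fx=3.6,fy=3.6,interpolation=cv2.INTER_CUBIC))
E
```

```text
center mouth depth
center mouth depth
278 213 [ 0.5486 -0.0871  0.0127]
227 215 [ 0.3036 -0.0373  1.3926]
210 200 [0.5636 0.1106 0.011 ]
226 247 [0.4313 0.0451 0.0546]
228 178 [0.6217 0.0637 0.0628]
262 180 [ 0.6291 -0.0311  0.0547]
358 238 [ 0.4824 -0.2871  0.1637]
rim
233 [ 0.5316 -0.0828  0.1815] [531.9 -81.4] [101.   60.3] 9.0
stop
none
board
6399 [0.5217 0.0414 0.0118] [525.1  99.9] [449.5 399.8] 0.0
rim
382 [ 0.5321 -0.0764  0.1788] [532.7 -77.8] [100.8  66.3] 7.4
stop
none
board
4201 [0.5194 0.0577 0.0127] [531.2  22.8] [251.3 266.5] 4.9
```

View pics/c1.png

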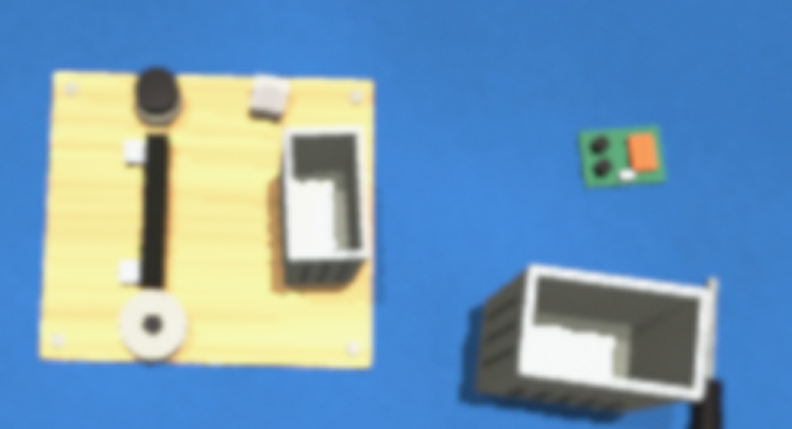

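View pics/c2.png

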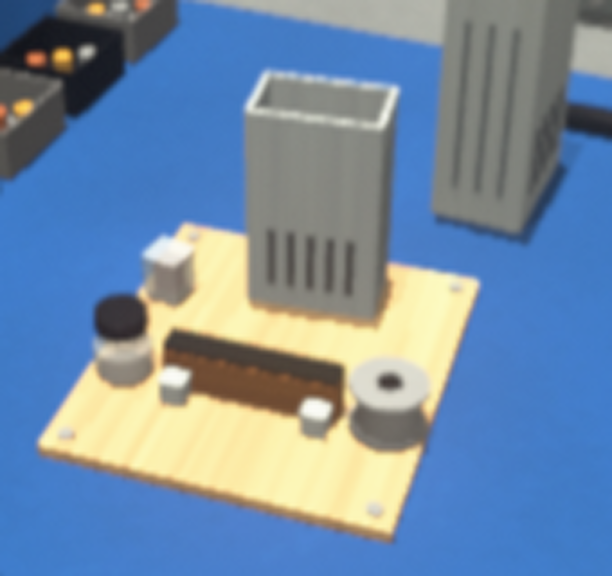

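The crops show the board's corners, the rim of the target case and the bar with its black pad. The small white blocks are behind the bar. Next I work out the case's pose and yaw from these corners, checking the top view against the side view.

```bash
cat >> h.py <<'E'
def ray(n,u,v,z):
    c,f,R,t=cam(n); C=-R.T@t; P=px2w(n,u,v,1.0); D=P-C; return C+D*(z-C[2])/D[2]
E
python3 - <<'E'
from h import *
def top(u,v,z): return ray('top',180+u/3.3,150+v/3.3,z)
def side(u,v,z): return ray('side',200+u/3.6,140+v/3.6,z)
def show(name,Q):
    Q=np.array(Q)[:,:2]; r=cv2.minAreaRect((Q*1000).astype(np.float32)); print(name,(Q*1000).round(0).tolist(),'c',(Q.mean(0)*1000).round(1),np.round(r[1],1),round(r[2],1))
show('board top',[top(*p,.012) for p in((55,71),(373,80),(373,367),(40,358))])
show('board side',[side(*p,.012) for p in((185,223),(480,283),(392,535),(40,448))])
show('rim top',[top(*p,.182) for p in((283,131),(360,127),(371,258),(286,263))])
show('rim side',[side(*p,.182) for p in((268,72),(399,88),(384,126),(247,110))])
show('case bottom front edge side',[side(*p,.012) for p in((250,300),(380,322))])
show('pad top(top)',[top(*p,.052) for p in((147,135),(168,135),(163,287),(141,287))])
show('pad case-side edge (side)',[side(*p,.052) for p in((178,330),(343,365))])
# triangulate rim near corner heights
def tri(pt,ps):
    A=[];b=[]
    for n,(u,v) in(('top',pt),('side',ps)):
        c,f,R,t=cam(n);C=-R.T@t;d=px2w(n,u,v,1.)-C;d/=np.linalg.norm(d);M=np.eye(3)-np.outer(d,d);A.append(M);b.append(M@C)
    return np.linalg.solve(sum(A),sum(b))
T=lambda u,v:(180+u/3.3,150+v/3.3);S=lambda u,v:(200+u/3.6,140+v/3.6)
print(tri(T(283,131),S(247,110)),tri(T(371,258),S(399,88)),tri(T(286,263),S(384,126)),tri(T(360,127),S(268,72)))
R=cv2.Rodrigues(ctrl.observe()['ee_rot'])[0];print(R.round(3))
E
```

```text
board top [[642.0, 160.0], [667.0, -118.0], [418.0, -143.0], [393.0, 137.0]] c [530.1   9.1] [250.7 281.7] 5.2
board side [[667.0, -116.0], [417.0, -133.0], [393.0, 144.0], [639.0, 167.0]] c [528.8  15.4] [250.4 284.1] 5.2
rim top [[574.0, -44.0], [584.0, -102.0], [485.0, -121.0], [473.0, -57.0]] c [529.2 -81. ] [101.6  64.1] 10.2
rim side [[583.0, -99.0], [486.0, -114.0], [478.0, -59.0], [575.0, -42.0]] c [530.6 -78.6] [98.7 58.2] 8.7
case bottom front edge side [[574.0, -42.0], [472.0, -56.0]] c [523.1 -48.8] [102.5   0. ] -171.9
pad top(top) [[586.0, 69.0], [588.0, 52.0], [460.0, 40.0], [458.0, 58.0]] c [523.1  54.5] [129.6  18.2] 5.4
pad case-side edge (side) [[586.0, 58.0], [465.0, 46.0]] c [525.1  52.1] [121.5   0. ] -174.7
[ 0.57514092 -0.04377855  0.18072741] [ 0.4866685  -0.12049389  0.1783352 ] [ 0.47536739 -0.05697762  0.18320276] [ 0.58468889 -0.10222434  0.18029835]
[[ 0.972  0.235 -0.   ]
 [ 0.235 -0.972  0.001]
 [ 0.    -0.001 -1.   ]]
```

```bash
python3 - <<'E'
from h import *
P=cloud('top',np.load('pics/top0.npy'));m=(P[...,0]>.38)&(P[...,0]<.6)&(P[...,1]<-.18)&(P[...,1]>-.4)&(P[...,2]<.6);q=P[m];print(q[:,2].max(),q[q[:,2]>.1].min(0),q[q[:,2]>.1].max(0))
E
python3 -m inch '[[0,0,-0.01,0.03,0,0,0],[0,0,0,0.04,0,0,0],[0,0.03,0.03,0.01,0,0,-0.085],[0,0.03,0.035,0,0,0,0],[0,0.03,0.035,0,0,0,0],[0,0.03,0.035,0,0,0,0],[0,0.03,0.035,0,0,0,0],[0,0.03,0.035,0,0,0,0],[0,0.03,0.035,0,0,0,0],[0,0.02,0.02,0,0,0,0]]'
```

```text
0.23008438439241516 [ 0.4080233  -0.36086322  0.10018395] [ 0.48827109 -0.22877647  0.23008438]
clock: 1.1
ee_pos: [0.3543, -0.2577, 0.3067]
ee_rot: [-3.132, -0.241, -0.0]
wrist_force: [-0.1, -0.6, 0.1]
width: 0.0166
gripper_force: 0.0
```

```bash
python3 -m inch '[[0,0.03,0.03,0,0,0,0],[0,0.03,0.03,0,0,0,0],[0,0.03,0.03,0,0,0,0],[0,0.03,0.03,0,0,0,0],[0,0.03,0.03,0,0,0,0],[0,0.026,0.027,0,0,0,0],[0,0,0,-0.03,0,0,0],[0,0,0,-0.03,0,0,0],[0,0,0,-0.03,0,0,0],[0,0,0,-0.01,0,0,0]]'
python3 - <<'E'
from h import *
shot('side','s1');shot('top','t1')
s=ctrl.observe();print(s['ee_pos'],s['joints'],s['width'],cv2.Rodrigues(s['ee_rot'])[0].round(3))
a=cv2.imread('pics/s1.png')[90:270,190:390];b=cv2.imread('pics/t1.png')[130:290,180:380]
cv2.imwrite('pics/v1.png',np.hstack([cv2.resize(a,(400,360)),cv2.resize(b,(400,360))]))
E
```

```text
clock: 2.1
ee_pos: [0.5274, -0.0827, 0.2034]
ee_rot: [-3.13, -0.238, 0.009]
wrist_force: [0.1, 0.6, 0.6]
width: 0.0002
gripper_force: 0.0
[ 0.52843863 -0.08316398  0.20548653] [-2.99364199e-01  3.79868034e-01  1.52806595e+00 -7.28832330e-05
  1.23706925e+00  1.11975150e+00] 0.0005628463117891325 [[ 0.989  0.151 -0.003]
 [ 0.151 -0.989  0.001]
 [-0.003 -0.001 -1.   ]]
```

View pics/v1.png

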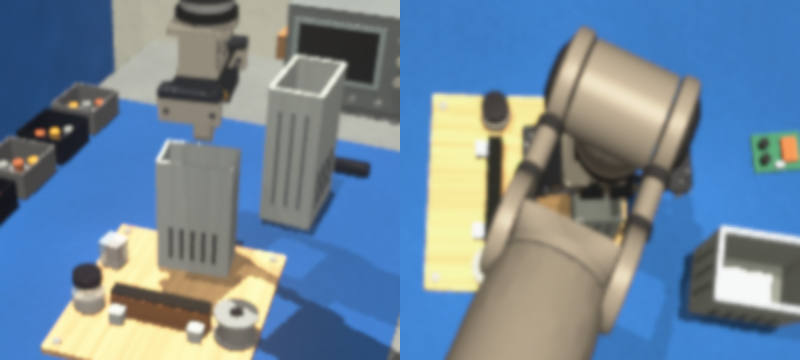

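The side half shows the shut fingertip at about (203,135), over the mouth of the target case and clear of its rim. I'll lower it in and work out the tipping path.

```bash
python3 -m inch '[[0,0,0.001,-0.01,0,0,0],[0,0,0.001,-0.01,0,0,0],[0,0,0,-0.01,0,0,0],[0,0,0,-0.01,0,0,0],[0,0,0,-0.01,0,0,0],[0,0,0,-0.008,0,0,0],[0,0,0,0,0,0,0],[0,0,0,0,0,0,0],[0,0,0,0,0,0,0],[0,0,0,0,0,0,0]]'
cat > path.py <<'E'
import numpy as np
E0=np.array([.5255,-.0503,.012]);u=np.array([-.151,.989,0]);Z=np.array([0,0,1.])
def tcp(th,ph,s,hold=True):
    a=np.array([np.sin(ph),np.cos(ph)]);r=np.array([np.cos(ph),-np.sin(ph)])
    C=np.array([-56*np.cos(th)+170*np.sin(th),56*np.sin(th)+170*np.cos(th)])
    p=C-s*a+19*r; return p
if __name__=='__main__':
    prev=None
    for th in [20,22,25,28,31,34,37,40,43,46,49,52,55,58,61,64,66,68,70]:
        ph=np.clip((th-28)*1.0,0,36); s=np.interp(th,[22,40,67],[38,34,27])
        p=tcp(*np.radians([th,ph]),s); w=E0+(p[0]*u+p[1]*Z)/1000
        d=th-ph;W=38*np.cos(np.radians(d))+s*np.sin(np.radians(d))
        print(th,ph,round(s,1),p.round(1),'world',w.round(4),'d',(0 if prev is None else (p-prev)).__round__(1) if prev is None else (p-prev).round(1),'W',W.round(1)); prev=p
E
python3 path.py
```

```text
clock: 3.2
ee_pos: [0.5295, -0.0814, 0.1492]
ee_rot: [3.132, 0.238, 0.001]
wrist_force: [-0.5, 0.7, 0.5]
width: 0.0002
gripper_force: 0.0
20 0.0 38.0 [ 24.5 140.9] world [ 0.5218 -0.026   0.1529] d 0 W 48.7
22 0.0 38.0 [ 30.8 140.6] world [ 0.5209 -0.0199  0.1526] d [ 6.2 -0.3] W 49.5
25 0.0 37.3 [ 40.1 140.4] world [ 0.5194 -0.0106  0.1524] d [ 9.3 -0.2] W 50.2
28 0.0 36.7 [ 49.4 139.7] world [ 0.518  -0.0015  0.1517] d [ 9.3 -0.7] W 50.8
31 3.0 36.0 [ 56.6 137.6] world [0.5169 0.0057 0.1496] d [ 7.3 -2.1] W 50.5
34 6.0 35.3 [ 63.8 135.1] world [0.5159 0.0128 0.1471] d [ 7.2 -2.5] W 50.1
37 9.0 34.7 [ 70.9 132.3] world [0.5148 0.0198 0.1443] d [ 7.1 -2.9] W 49.8
40 12.0 34.0 [ 77.9 129. ] world [0.5137 0.0267 0.141 ] d [ 7.  -3.2] W 49.5
43 15.0 33.2 [ 84.7 125.5] world [0.5127 0.0335 0.1375] d [ 6.8 -3.5] W 49.1
46 18.0 32.4 [ 91.4 121.6] world [0.5117 0.0401 0.1336] d [ 6.7 -3.9] W 48.8
49 21.0 31.7 [ 98.  117.4] world [0.5107 0.0466 0.1294] d [ 6.5 -4.2] W 48.4
52 24.0 30.9 [104.3 112.8] world [0.5098 0.0528 0.1248] d [ 6.3 -4.6] W 48.1
55 27.0 30.1 [110.4 107.9] world [0.5088 0.0589 0.1199] d [ 6.1 -4.9] W 47.7
58 30.0 29.3 [116.3 102.7] world [0.5079 0.0647 0.1147] d [ 5.9 -5.3] W 47.3
61 33.0 28.6 [121.9  97.1] world [0.5071 0.0703 0.1091] d [ 5.6 -5.6] W 47.0
64 36.0 27.8 [127.3  91.2] world [0.5063 0.0756 0.1032] d [ 5.4 -5.9] W 46.6
66 36.0 27.3 [131.9  87.1] world [0.5056 0.0801 0.0991] d [ 4.6 -4.1] W 46.5
68 36.0 27.0 [136.1  82.6] world [0.5049 0.0843 0.0946] d [ 4.3 -4.5] W 46.5
70 36.0 27.0 [140.1  77.8] world [0.5043 0.0883 0.0898] d [ 4.  -4.8] W 46.6
```

```bash
python3 -m inch '[[0,-0.0005,0.0033,0,0,0,0],[0,-0.0005,0.0033,0,0,0,0],[0,-0.0005,0.0033,0.0005,0,0,0],[0,-0.0005,0.0033,0.0005,0,0,0],[0,-0.0005,0.0033,0.0005,0,0,0],[0,-0.0005,0.0033,0.0005,0,0,0],[0,-0.0005,0.0033,0.0005,0,0,0],[0,-0.0005,0.0033,0.0005,0,0,0],[0,-0.0005,0.0033,0.0005,0,0,0],[0,-0.0005,0.0033,0.0005,0,0,0]]'
python3 - <<'E'
from h import *
shot('side','s2')
a=cv2.imread('pics/s2.png')[110:280,210:380]
cv2.imwrite('pics/v2.png',cv2.resize(a,(510,510),interpolation=cv2.INTER_CUBIC))
E
```

```text
clock: 4.2
ee_pos: [0.5241, -0.0481, 0.1528]
ee_rot: [3.132, 0.238, -0.0]
wrist_force: [0.6, -0.8, -0.5]
width: 0.0002
gripper_force: 0.2
```

View pics/v2.png

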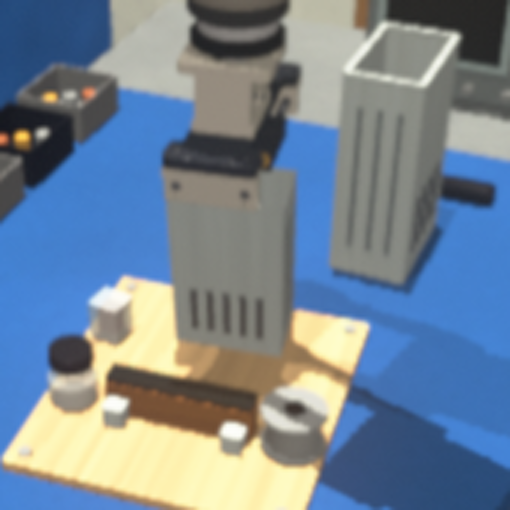

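```bash
cat > tilt.py <<'E'
from h import *
from path import E0,u
def tilt(tag,lo=45,hi=140):
    p,d=shot('side',tag); P=cloud('side',d)[d>0]; q=(P-E0); Y=q@u*1000; X=(q@np.array([.989,.151,0]))*1000; H=q[:,2]*1000
    m=(abs(X)<42)&(H>lo)&(H<hi)&(Y>-20)&(Y<170)
    Y,H=Y[m],H[m]; k=np.ones(len(Y),bool)
    for _ in range(8):
        vx,vy,x0,y0=cv2.fitLine(np.c_[Y[k],H[k]].astype(np.float32),cv2.DIST_HUBER,0,.01,.01).ravel()
        r=abs((Y-x0)*vy-(H-y0)*vx); k=r<max(3,2*np.median(r))
    if vy<0: vx,vy=-vx,-vy
    s=ctrl.observe(); t=s['ee_pos']-E0
    print('tilt',np.degrees(np.arctan2(vx,vy)).round(1),'edgeY',round(float(x0-y0*vx/vy),1),'n',k.sum(),'tcp Y,Z',(t@u*1000).round(1),(t[2]*1000).round(1),'F',s['wrist_force'].round(1),s['clock'])
if __name__=='__main__':
    import sys; tilt(sys.argv[1],*map(float,sys.argv[2:]))
E
python3 tilt.py m1
```

```text
tilt 8.6 edgeY -0.2 n 802 tcp Y,Z 2.5 140.9 F [ 0.1 -0.9  0.3] 4.3
```

```bash
python3 -m inch '[[1,-0.0003,0.002,0,0,0,0],[2,-0.0003,0.002,0,0,0,0],[3,-0.0003,0.002,0.0005,0,0,0],[4,-0.0003,0.002,0.0005,0,0,0],[5,-0.0003,0.002,0.0005,0,0,0],[5,-0.0003,0.002,0.0005,0,0,0],[5,-0.0003,0.002,0,0,0,0],[5,-0.0003,0.002,0,0,0,0],[5,-0.0003,0.002,0,0,0,0],[5,-0.0003,0.002,0,0,0,0]]'
python3 tilt.py m2
```

```text
clock: 5.3
ee_pos: [0.5212, -0.0282, 0.1547]
ee_rot: [3.132, 0.238, -0.0]
wrist_force: [0.6, -0.5, -0.5]
width: 0.0046
gripper_force: 0.1
tilt 16.3 edgeY -0.6 n 747 tcp Y,Z 22.8 142.7 F [-1.  -0.6  0.1] 5.35
```

```bash
python3 -m inch '[[5,-0.0002,0.0014,0,0,0,0],[5,-0.0002,0.0014,0,0,0,0],[5,-0.0002,0.0014,0,0,0,0],[5,-0.0002,0.0014,0,0,0,0],[5,-0.0002,0.0014,0,0,0,0],[5,-0.0002,0.001,0,0,0,0],[5,-0.0001,0.001,0,0,0,0],[5,-0.0001,0.001,0,0,0,0],[5,-0.0001,0.001,0,0,0,0],[5,-0.0001,0.001,0,0,0,0]]'
python3 tilt.py m3
```

```text
clock: 6.35
ee_pos: [0.5196, -0.0163, 0.1547]
ee_rot: [3.132, 0.238, -0.0]
wrist_force: [0.6, 0.5, 0.6]
width: 0.0046
gripper_force: 0.0
tilt 20.3 edgeY -0.5 n 708 tcp Y,Z 34.7 142.8 F [ 0.2  0.9 -0. ] 6.4
```

```bash
python3 -m inch '[[5,-0.0001,0.001,0,0,0,0],[5,-0.0001,0.001,0,0,0,0],[5,-0.0001,0.001,0,0,0,0],[5,-0.0001,0.0008,0,0,0,0],[5,-0.0001,0.0008,0,0,0,0],[5,-0.0001,0.0007,0,0,0,0],[5,-0.0001,0.0007,0,0,0,0],[5,-0.0001,0.0007,0,0,0,0],[5,-0.0001,0.0007,0,0,0,0],[5,-0.0001,0.0006,0,0,0,0]]'
python3 tilt.py m4
```

```text
clock: 7.4
ee_pos: [0.5186, -0.0083, 0.1547]
ee_rot: [3.132, 0.238, 0.0]
wrist_force: [0.7, 0.2, 0.3]
width: 0.0046
gripper_force: 0.0
tilt 22.8 edgeY -0.4 n 674 tcp Y,Z 42.7 142.7 F [ 0.4  0.2 -0.3] 7.45
```

```bash
python3 -m inch '[[6,0,0.0005,0,0,0,0],[7,0,0.0005,0,0,0,0],[7,0,0.0004,0,0,0,0],[7,-0.0001,0.0004,0,0,0,0],[7,0,0.0004,0,0,0,0],[7,0,0.0003,0,0,0,0],[7,-0.0001,0.0003,0,0,0,0],[7,0,0,0,0,0,0],[7,0,0,0,0,0,0],[7,0,0,0,0,0,0]]'
python3 tilt.py m5
```

```text
clock: 8.45
ee_pos: [0.5184, -0.0056, 0.1548]
ee_rot: [3.132, 0.238, 0.0]
wrist_force: [0.2, 0.3, -0.5]
width: 0.0068
gripper_force: 0.0
tilt 25.9 edgeY -0.7 n 628 tcp Y,Z 45.3 142.7 F [ 0.9 -0.8 -1.1] 8.5
```

```bash
python3 - <<'E'
from path import *
prev=None
for th in range(27,73,3):
    ph=np.clip((th-27)*0.9,0,36); s=np.interp(th,[27,67],[33.5,25]); p=tcp(*np.radians([th,ph]),s)
    print(th,round(ph,1),p.round(1), None if prev is None else ((p-prev)[0]*u+(p-prev)[1]*Z).round(2)); prev=p
print(np.radians(2.7)*np.array([-.989,-.151]))
E
python3 -m inch '[[6,0,0,0,0,0,0],[5,0,0,0,0,0,0],[4,0,0,0,0,0,0],[3,0,0,0,0,0,0],[2,0,0,0,0,0,0],[1,0,0,0,0,0,0],[0,0,0,0,0,0,0],[0,0,0,0,0,0,0],[0,-0.0001,0.001,0,0,0,0],[0,-0.0001,0.001,0,0,0,0]]'
python3 tilt.py m6
```

```text
27 0.0 [ 46.3 143.4] None
30 2.7 [ 53.9 141.5] [-1.16  7.57 -1.89]
33 5.4 [ 61.5 139.2] [-1.14  7.49 -2.3 ]
36 8.1 [ 69.  136.5] [-1.13  7.39 -2.7 ]
39 10.8 [ 76.3 133.4] [-1.11  7.27 -3.1 ]
42 13.5 [ 83.5 129.9] [-1.09  7.13 -3.5 ]
45 16.2 [ 90.6 126. ] [-1.06  6.96 -3.89]
48 18.9 [ 97.4 121.7] [-1.04  6.78 -4.27]
51 21.6 [104.1 117.1] [-1.    6.58 -4.64]
54 24.3 [110.5 112.1] [-0.97  6.35 -5.  ]
57 27.0 [116.7 106.8] [-0.93  6.11 -5.35]
60 29.7 [122.6 101.1] [-0.89  5.85 -5.68]
63 32.4 [128.2  95.1] [-0.85  5.57 -6.01]
66 35.1 [133.6  88.8] [-0.81  5.28 -6.32]
69 36.0 [139.3  81.8] [-0.87  5.68 -6.94]
72 36.0 [145.1  74.4] [-0.87  5.67 -7.41]
[-0.04660553 -0.00711571]
clock: 9.5
ee_pos: [0.5182, -0.0035, 0.1547]
ee_rot: [3.132, 0.238, -0.0]
wrist_force: [-0.2, 0.7, -0.3]
width: 0.0007
gripper_force: 0.0
tilt 27.4 edgeY -0.3 n 604 tcp Y,Z 47.6 142.8 F [-0.1  0.6 -0.1] 9.55
```

```bash
python3 -m inch '[[0,-0.0002,0.0015,-0.0003,-0.0093,-0.0014,0],[0,-0.0002,0.0015,-0.0003,-0.0093,-0.0014,0],[0,-0.0002,0.0015,-0.0004,-0.0093,-0.0014,0],[0,-0.0002,0.0015,-0.0004,-0.0093,-0.0014,0],[0,-0.0002,0.0015,-0.0004,-0.0093,-0.0014,0],[0,-0.0002,0.0015,-0.0004,-0.0093,-0.0014,0],[0,-0.0002,0.0015,-0.0005,-0.0093,-0.0014,0],[0,-0.0003,0.0015,-0.0005,-0.0093,-0.0014,0],[0,-0.0003,0.0015,-0.0005,-0.0093,-0.0014,0],[0,-0.0003,0.0015,-0.0005,-0.0093,-0.0014,0]]'
python3 tilt.py m7 45 130; python3 -c "
from h import *
s=ctrl.observe();print(cv2.Rodrigues(s['ee_rot'])[0][:,2].round(3),s['joints'].round(2))"
```

```text
clock: 10.55
ee_pos: [0.5159, 0.0116, 0.1505]
ee_rot: [3.038, 0.231, 0.011]
wrist_force: [0.5, 0.0, -0.8]
width: 0.0006
gripper_force: 0.1
tilt 33.6 edgeY -0.7 n 437 tcp Y,Z 63.0 138.4 F [ 0.4  0.5 -0.3] 10.6
[ 0.014 -0.094 -0.995] [-0.07  0.4   1.67 -0.11  1.05  1.4 ]
```

```bash
python3 -m inch '[[0,-0.0002,0.0015,-0.0005,-0.0093,-0.0014,0],[0,-0.0002,0.0015,-0.0005,-0.0093,-0.0014,0],[0,-0.0002,0.0015,-0.0006,-0.0093,-0.0014,0],[0,-0.0002,0.0015,-0.0006,-0.0093,-0.0014,0],[0,-0.0002,0.0015,-0.0006,-0.0093,-0.0014,0],[0,-0.0002,0.0015,-0.0006,-0.0093,-0.0014,0],[0,-0.0002,0.0014,-0.0006,-0.0093,-0.0014,0],[0,-0.0002,0.0014,-0.0006,-0.0093,-0.0014,0],[0,-0.0002,0.0014,-0.0006,-0.0093,-0.0014,0],[0,-0.0002,0.0014,-0.0006,-0.0093,-0.0014,0]]'
python3 tilt.py m8 40 120
```

```text
clock: 11.6
ee_pos: [0.5139, 0.0262, 0.1447]
ee_rot: [2.945, 0.224, 0.021]
wrist_force: [-0.3, 0.3, 0.5]
width: 0.0001
gripper_force: 0.2
tilt -61.7 edgeY 186.5 n 381 tcp Y,Z 77.7 132.5 F [-0.5  0.9  0.6] 11.65
```

```bash
python3 -c "
from h import *
s=ctrl.observe();print(cv2.Rodrigues(s['ee_rot'])[0][:,2].round(3),s['joints'].round(2))
a=cv2.imread('pics/m8.png')[90:290,200:400]
cv2.imwrite('pics/v3.png',cv2.resize(a,(560,560),interpolation=cv2.INTER_CUBIC))"
```

```text
[ 0.028 -0.186 -0.982] [ 0.02  0.41  1.69 -0.22  1.03  1.55]
```

View pics/v3.png

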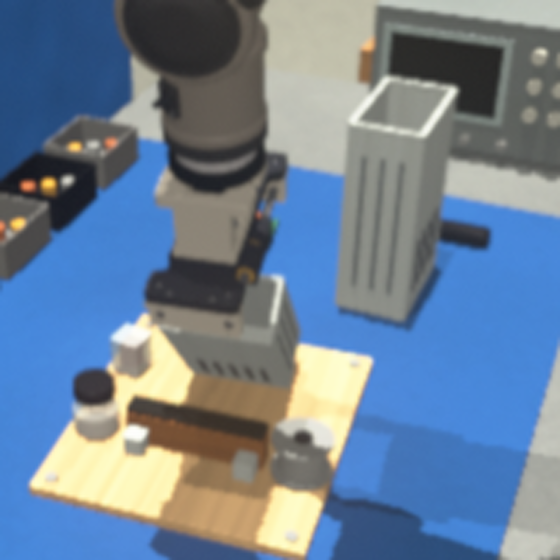

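The case leans about 40° with its bottom edge in place, around (235,370). The fingers are hooked behind the far wall, and the jar, relay and reel haven't moved. I'll keep lowering.

```bash
python3 -m inch '[[0,-0.0002,0.0014,-0.0007,-0.0093,-0.0014,0],[0,-0.0002,0.0014,-0.0007,-0.0093,-0.0014,0],[0,-0.0002,0.0014,-0.0007,-0.0093,-0.0014,0],[0,-0.0002,0.0014,-0.0007,-0.0093,-0.0014,0],[0,-0.0002,0.0014,-0.0007,-0.0093,-0.0014,0],[0,-0.0002,0.0014,-0.0007,-0.0093,-0.0014,0],[0,-0.0002,0.0014,-0.0008,-0.0093,-0.0014,0],[0,-0.0002,0.0014,-0.0008,-0.0093,-0.0014,0],[0,-0.0003,0.0014,-0.0008,-0.0093,-0.0014,0],[0,-0.0003,0.0014,-0.0008,-0.0093,-0.0014,0]]'
python3 -m inch '[[0,-0.0002,0.0014,-0.0008,-0.0093,-0.0014,0],[0,-0.0002,0.0014,-0.0008,-0.0093,-0.0014,0],[0,-0.0002,0.0014,-0.0008,-0.0093,-0.0014,0],[0,-0.0002,0.0014,-0.0009,-0.0093,-0.0014,0],[0,-0.0002,0.0014,-0.0009,-0.0093,-0.0014,0],[0,-0.0002,0.0013,-0.0009,-0.0093,-0.0014,0],[0,-0.0002,0.0013,-0.0009,-0.0093,-0.0014,0],[0,-0.0002,0.0013,-0.0009,-0.0093,-0.0014,0],[0,-0.0002,0.0013,-0.0009,-0.0093,-0.0014,0],[0,-0.0002,0.0013,-0.0009,-0.0093,-0.0014,0]]'
python3 tilt.py m9 15 90; python3 -c "
from h import *
s=ctrl.observe();print(cv2.Rodrigues(s['ee_rot'])[0][:,2].round(3),s['joints'].round(2))
from path import *
P=cloud('side',np.load('pics/m9.npy'))-E0
Y=P@u*1000;X=P@np.array([.989,.151,0])*1000
for h in range(10,130,10):
  m=(abs(X)<46)&(abs(P[...,2]*1000-h)<4)&(Y>-40)&(Y<200);print(h,m.sum(),np.percentile(Y[m],[10,50,90]).round(0) if m.sum() else '')
"
```

```text
clock: 12.65
ee_pos: [0.5117, 0.0402, 0.1373]
ee_rot: [2.851, 0.217, 0.03]
wrist_force: [0.7, 0.2, -0.3]
width: 0.0008
gripper_force: 0.3
clock: 13.65
ee_pos: [0.5097, 0.0536, 0.1286]
ee_rot: [2.757, 0.21, 0.039]
wrist_force: [0.5, 0.9, -0.2]
width: 0.0004
gripper_force: 0.3
tilt 83.0 edgeY -211.5 n 379 tcp Y,Z 105.5 116.3 F [-0.1  1.2 -0. ] 13.7
[ 0.055 -0.364 -0.93 ] [ 0.18  0.46  1.7  -0.44  1.04  1.84]
10 126 [ -4. 117. 137.]
20 164 [-10. 119. 136.]
30 134 [-20. 117. 121.]
40 279 [-22. 110. 119.]
50 6 [-30. -27.  44.]
60 4 [-19.  -2.  53.]
70 1 [-3. -3. -3.]
80 1 [6. 6. 6.]
90 3 [20. 27. 94.]
100 5 [ 47.  83. 117.]
110 27 [123. 131. 133.]
120 7 [ 76. 118. 124.]
```

```bash
python3 -m inch '[[0,-0.0002,0.0013,-0.001,-0.0093,-0.0014,0],[0,-0.0002,0.0013,-0.001,-0.0093,-0.0014,0],[0,-0.0002,0.0013,-0.001,-0.0093,-0.0014,0],[0,-0.0002,0.0013,-0.001,-0.0093,-0.0014,0],[0,-0.0002,0.0013,-0.001,-0.0093,-0.0014,0],[0,-0.0002,0.0012,-0.001,-0.0093,-0.0014,0],[0,-0.0002,0.0012,-0.0011,-0.0093,-0.0014,0],[0,-0.0002,0.0012,-0.0011,-0.0093,-0.0014,0],[0,-0.0002,0.0012,-0.0011,-0.0093,-0.0014,0],[0,-0.0002,0.0012,-0.0011,-0.0093,-0.0014,0]]'
python3 -c "
from h import *
shot('side','s10');shot('top','t10')
s=ctrl.observe();print(s['wrist_force'],cv2.Rodrigues(s['ee_rot'])[0][:,2].round(3),s['joints'].round(2))
from path import *
for n,f in(('side','s10'),('top','t10')):
  P=cloud(n,np.load('pics/%s.npy'%f))-E0
  Y=P@u*1000;X=P@np.array([.989,.151,0])*1000
  for h in (60,70,80,90,100):
    m=(abs(X)<49)&(abs(P[...,2]*1000-h)<4)&(Y>-40)&(Y<200);print(n,h,m.sum(),np.percentile(Y[m],[10,50,90]).round(0) if m.sum() else '')
a=cv2.imread('pics/s10.png')[90:290,200:400];b=cv2.imread('pics/t10.png')[130:290,180:340]
cv2.imwrite('pics/v4.png',np.hstack([cv2.resize(a,(400,400)),cv2.resize(b,(400,400))]))
"
```

```text
clock: 14.7
ee_pos: [0.5077, 0.0661, 0.1181]
ee_rot: [2.664, 0.203, 0.047]
wrist_force: [-0.6, 0.9, -0.7]
width: 0.0007
gripper_force: 0.4
[ 0.21581418  0.76607961 -0.74398762] [ 0.067 -0.449 -0.891] [ 0.26  0.51  1.7  -0.54  1.06  1.98]
side 60 33 [-12.  55.  88.]
side 70 36 [  1.  69. 104.]
side 80 42 [ 13.  77. 122.]
side 90 56 [ 34. 133. 143.]
side 100 33 [ 47. 100. 139.]
top 60 175 [-26. -20. -12.]
top 70 172 [-11.  -4.   6.]
top 80 243 [  6.  15. 121.]
top 90 225 [ 22.  31. 132.]
top 100 186 [39. 45. 57.]
```

View pics/v4.png

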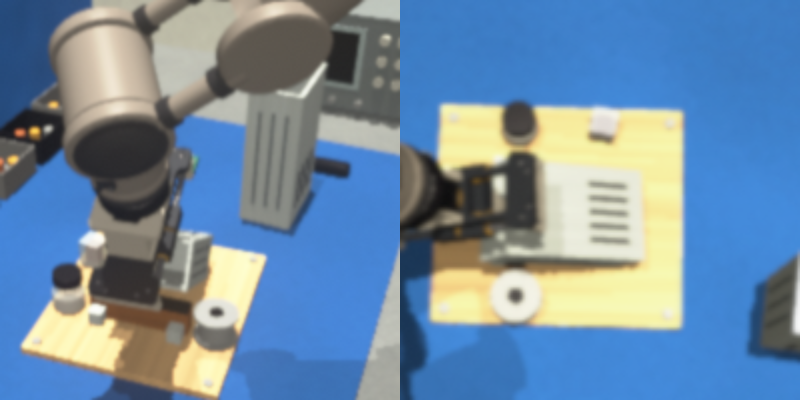

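Seen from the top, the back face is at about 58° and the bottom edge hasn't moved. The reel at (515,298) stays just clear of the case's side.

```bash
python3 -m inch '[[0,-0.0002,0.0012,-0.0011,-0.0093,-0.0014,0],[0,-0.0002,0.0012,-0.0011,-0.0093,-0.0014,0],[0,-0.0002,0.0012,-0.0012,-0.0093,-0.0014,0],[0,-0.0002,0.0012,-0.0012,-0.0093,-0.0014,0],[0,-0.0002,0.0012,-0.0012,-0.0093,-0.0014,0],[0,-0.0002,0.0011,-0.0012,-0.0093,-0.0014,0],[0,-0.0002,0.0011,-0.0012,-0.0093,-0.0014,0],[0,-0.0002,0.0011,-0.0012,-0.0093,-0.0014,0],[0,-0.0001,0.0011,-0.0012,-0.0093,-0.0014,0],[0,-0.0001,0.0011,-0.0012,-0.0093,-0.0014,0]]'
cat > back.py <<'E'
from h import *
from path import *
import sys
p,d=shot('top',sys.argv[1]);P=cloud('top',d)-E0
Y=P@u*1000;X=P@np.array([.989,.151,0])*1000;H=P[...,2]*1000
m=(abs(X)<42)&(H>55)&(H<105)&(Y>-50)&(Y<60)
vx,vy,x0,y0=cv2.fitLine(np.c_[Y[m],H[m]].astype(np.float32),cv2.DIST_HUBER,0,.01,.01).ravel()
th=np.arctan2(abs(vx),abs(vy)); 
print('tilt',np.degrees(th).round(1),'edge offset',round(float(x0-(y0-60*np.sin(th))*np.tan(th)+60*np.cos(th)),1),m.sum())
s=ctrl.observe();t=s['ee_pos']-E0;print((t@u*1000).round(1),t[2].round(4),s['wrist_force'].round(1),cv2.Rodrigues(s['ee_rot'])[0][:,2].round(3),s['joints'].round(2),s['clock'])
E
python3 back.py t11
```

```text
clock: 15.8
ee_pos: [0.5059, 0.0776, 0.1063]
ee_rot: [2.57, 0.195, 0.055]
wrist_force: [0.5, 1.0, -1.8]
width: 0.0004
gripper_force: 0.4
tilt 64.2 edge offset -3.7 962
129.7 0.094 [-1.2  0.7 -1.3] [ 0.079 -0.53  -0.844] [ 0.33  0.56  1.69 -0.63  1.09  2.11] 15.85
```

```bash
python3 -m inch '[[0,-0.0001,0.0008,-0.0009,-0.003,-0.0005,0],[0,-0.0001,0.0008,-0.0009,-0.003,-0.0005,0],[0,-0.0001,0.0008,-0.0009,-0.003,-0.0005,0],[0,-0.0001,0.0008,-0.0009,-0.003,-0.0005,0],[0,-0.0001,0.0008,-0.0009,-0.003,-0.0005,0],[0,-0.0001,0.0008,-0.0009,-0.003,-0.0005,0],[0,-0.0001,0.0007,-0.0009,0,0,0],[0,-0.0001,0.0007,-0.0009,0,0,0],[0,-0.0001,0.0007,-0.0008,0,0,0],[0,-0.0001,0.0007,-0.0008,0,0,0]]'
python3 back.py t12
```

```text
clock: 16.85
ee_pos: [0.505, 0.0851, 0.0977]
ee_rot: [2.552, 0.194, 0.057]
wrist_force: [0.1, 0.6, -0.1]
width: 0.0005
gripper_force: 0.0
tilt 68.2 edge offset -5.8 942
137.1 0.0856 [-0.7  0.5 -0.3] [ 0.082 -0.544 -0.835] [ 0.35  0.59  1.69 -0.65  1.1   2.15] 16.9
```

```bash
python3 -m inch '[[0,-0.0001,0.0006,-0.0005,0,0,0],[0,-0.0001,0.0006,-0.0005,0,0,0],[0,-0.0001,0.0006,-0.0005,0,0,0],[0,-0.0001,0.0006,-0.0005,0,0,0],[0,-0.0001,0.0006,-0.0005,0,0,0],[0,-0.0001,0.0006,0,0,0,0],[0,-0.0001,0.0006,0,0,0,0],[0,-0.0001,0.0006,0,0,0,0],[0,-0.0001,0.0006,0,0,0,0],[0,-0.0001,0.0006,0,0,0,0]]'
python3 back.py t13
```

```text
clock: 17.9
ee_pos: [0.5039, 0.0912, 0.0951]
ee_rot: [2.553, 0.194, 0.057]
wrist_force: [-0.3, 0.1, 0.1]
width: 0.0004
gripper_force: 0.0
tilt 68.4 edge offset -6.0 954
143.3 0.0831 [-1.2  0.7  0. ] [ 0.082 -0.544 -0.835] [ 0.36  0.59  1.69 -0.65  1.1   2.16] 17.95
```

```bash
python3 -m inch '[[0,-0.0003,0.002,0.0008,0,0,0],[0,-0.0005,0.003,0.0012,0,0,0],[0,-0.0008,0.005,0.002,0,0,0],[0,-0.001,0.007,0.0028,0,0,0],[0,-0.001,0.007,0.0028,0,0,0],[0,-0.001,0.007,0.0028,0,0,0],[0,-0.001,0.008,0.0032,0,0,0],[0,-0.001,0.008,0.0032,0,0,0],[0,-0.001,0.008,0.0032,0,0,0],[0,-0.001,0.008,0.0032,0,0,0]]'
python3 back.py t14
python3 -m inch '[[0,0,0.01,0.01,0,0,0],[0,0,0.01,0.02,0,0,0],[0,0,0.01,0.02,0,0,0],[0,0,0.01,0.02,0,0,0],[0,0,0.01,0.02,0,0,0],[0,0,0.01,0.02,0,0,0],[0,0,0.01,0.02,0,0,0],[0,0,0.01,0.02,0,0,0],[0,0,0.01,0.02,0,0,0],[0,0,0,0,0,0,0]]'
python3 back.py t15
python3 -c "
from h import *
shot('side','s15')
a=cv2.imread('pics/s15.png')[110:310,180:380];b=cv2.imread('pics/t15.png')[130:290,140:300]
cv2.imwrite('pics/v5.png',np.hstack([cv2.resize(a,(400,400)),cv2.resize(b,(400,400))]))"
```

```text
clock: 18.95
ee_pos: [0.4952, 0.1549, 0.1206]
ee_rot: [2.553, 0.194, 0.057]
wrist_force: [-0.3, -0.1, 0.4]
width: 0.0005
gripper_force: 0.0
tilt 68.1 edge offset -5.3 941
208.6 0.109 [0.3 0.8 0.1] [ 0.084 -0.543 -0.835] [ 0.48  0.59  1.59 -0.59  1.23  2.17] 19.0
clock: 20.0
ee_pos: [0.496, 0.2455, 0.2927]
ee_rot: [2.555, 0.194, 0.063]
wrist_force: [0.2, -0.8, -0.1]
width: 0.0003
gripper_force: 0.0
tilt 68.3 edge offset -6.2 948
296.3 0.2788 [-0.1 -0.3 -0.3] [ 0.084 -0.543 -0.836] [ 0.61  0.53  1.2  -0.52  1.68  2.04] 20.05
```

View pics/v5.png

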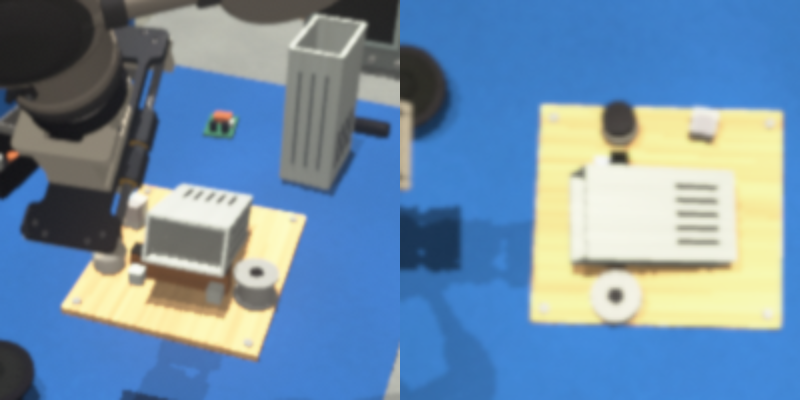

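The case leans on the pad at about 68°, its mouth pointing out past the bar. The reel, jar and relay haven't moved and the robot is clear.

```bash
python3 -c "
from workcell import ctrl
print(ctrl.finish_job())"
```

```text
the job is handed in; nothing more can be done
None
```

The case was eased over and now leans on the padded stop bar at about 68°, mouth pointing out past it and its bottom edge within about 6 mm of where it started; nothing else was seen to move, and the job was handed in at about 20 s with the robot clear.

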